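# Close the filter cell and hold its collar home

## Task

Close the filter cell: lay the loose filter disc squarely on top of the disc already lying on the cell's seat and let it go, then set the knurled collar over both discs and turn it until the keyways hidden inside it drop over the cell's pins. Press the collar fully home against the spring, down onto the cell's foot, and finish while still holding it pressed there: do not let go. Leave the jar, the petri dish and the brass weight where they stand.

Things in the scene. Friction and masses are not known exactly. Their poses are not given: they have to be found in the camera images.
- filter_cell: The cell, screwed down. Origin: centre of its underside, on the table; z up. Square aluminium foot 120x120 mm, its top 12 mm above the table, a screw head near each corner. On its centre an upright steel spigot, 38 mm diameter, its chamfered top 30 mm above the table; out of that stands the sprung seat.
- pins (a point): Point on the cell's axis level with the tops of its four pins, 24 mm above the table. The pins, 5 mm thick, stick out of the spigot level along the cell's +x, -x, +y and -y, to 25 mm from the axis. Unless keyways meet pins, a collar set on comes to rest here; turned either way by less than a quarter turn, it drops 7 mm (rim at 17 mm) until its closed top lies on the discs.
- seat (a joint): The round sprung seat on the cell's axis, 34 mm in diameter, top 37 mm above the table at 0. Value: how far it is pressed down (m), at most 0.007. The spring pushes up with 3 N at 0 and 1 N more per mm: the weight of discs and collar does not press it down. With both discs in and the collar home it reads about 0.005 (8 N).
- disc_seated: The filter disc that already lies loose on the seat: flat steel disc, 34 mm in diameter, 8 mm thick. Origin: centre of its underside; z up.
- disc_loose: The second filter disc, same as the first, lying flat on the table. Origin: centre of its underside; z up. Once stacked its underside is 45 mm and its top 53 mm above the table.
- collar: Knurled collar standing on the table, open end down: round aluminium cap, 62 mm outside, 44 mm high, 0.13 to 0.2 kg. Origin: centre of its lower rim; z up. Inside 36 mm deep, bore 42 mm. Four keyways 10 mm wide, 90 degrees apart, run down the whole inside, unseen; their direction is not known; each takes a pin within about 0.1 rad.
- collar_top (a point): Centre of the collar's closed top, 44 mm above its rim. With the rim at 17 mm the top lies on the discs; from there the collar must be pressed 5 mm farther, against the seat's spring, until its rim meets the foot, 12 mm above the table (home; this point at 56 mm). If a pin rubs on a keyway side it binds: turn a few degrees farther. Let go, it springs back up.
- jar: Bystander: sample jar with a screw lid, 66x66x92 mm. Origin: centre of its underside.
- petri: Bystander: petri dish, 90x90x15 mm. Origin: centre of its underside.
- brass_weight: Bystander: small brass weight with a knob, 26x26x28 mm. Origin: centre of its underside.
Mind the look-alikes: they are no part of the job. What is shaped like the collar but orange or red is not meant.

How it is judged:
On the way, in this order (a step that is already met when the one before it is completed fails the run):
1. the loose disc lies squarely on the seated one (centres within 3.5 mm), let go, before the collar covers it (horizontal distance between disc_loose and disc_seated below 0.0035 m and z of disc_loose in the frame of disc_seated between 0.0065 and 0.0095 m and horizontal distance between disc_seated and filter_cell below 0.0035 m and contact force between the fingers and disc_loose below 0.1 N and horizontal distance between collar and filter_cell above 0.06 m), for 0.2 s.
2. the collar has dropped over the pins (rim less than 20 mm above the table) (z of collar in the frame of filter_cell below 0.02 m and horizontal distance between collar and filter_cell below 0.004 m), for 0.1 s.
At the end, for the whole second after the job is handed in: The fingers hold the collar home (over 2 N): rim within 1.5 mm of the foot, within 4 mm of the cell's axis, upright (0.08 rad), at rest; in it the discs lie one on the other, within 5 mm of each other and of the axis, and press the sprung seat down over 3.5 mm (z of collar in the frame of filter_cell below 0.0135 m and horizontal distance between collar and filter_cell below 0.004 m and angle between collar's own z axis and vertical below 0.08 rad and value of joint seat above 0.0035 m and horizontal distance between disc_loose and disc_seated below 0.005 m and z of disc_loose in the frame of disc_seated above 0.006 m and horizontal distance between disc_seated and filter_cell below 0.005 m and contact force between the fingers and collar above 2 N and linear speed of collar below 0.01 m/s); the arm keeps its last pose, push and grip.
It fails at once if a bystander is moved by more than 30 mm (distance of any of jar, petri, brass_weight from where it was at the start of the episode above 0.03 m).
It fails at once if a bystander is knocked over (angle between any of jar, brass_weight, petri's own z axis and vertical above 0.5 rad).
It also fails if it takes over 58 s, if anything falls off the work surface, if the arm or the gripper's body presses on something with over 40 N, if the wrist force passes 120 N, or if a joint passes its speed limit or range.

## Robot

A 7-joint arm with a two-finger parallel gripper is mounted at the origin on a cart in front of the work surface, level with it; the furniture and walls round the work are solid. World frame = base frame: x ahead of the robot, y to its left, z up, the work surface at z = 0. Lengths are in m, angles in rad, forces in N, time in s.
With the tool pointing down it reaches from about 0.425 to 0.925 m from the base axis. Payload 6.8 kg.
Tool frame: the origin (TCP) lies at the very end of the fingers, on their centre line; the grasp point (between the pads) lies r.grasp_offset behind it (r.grasp_offset is the distance from the TCP to the grasp point, in m); z points along the fingers, y is the direction in which the jaws open and shut (so a half turn about z gives the same grasp; the last joint's range is limited). The gripper opens to 85 mm and grips with 20 to 120 N. Pads are 22 mm wide; open, the fingers measure 114 mm over their backs; the gripper's body (76 mm by 85 mm) begins 54 mm behind the grasp point. The pads swing forward as they close: fully open they stand 13 mm farther back than shut.
Start: joints at [1.134, 0.477, 0.022, 1.555, -0.011, 1.109, -0.083], TCP at [0.218, -0.639, 0.231] pointing down, gripper open.
Joint ranges: [-2.96, 2.96], [-0.34, 2.1], [-1.41, 1.46], [0.24, 2.44], [-1.37, 4.51], [0.17, 1.92], [-2.96, 2.96]. Speed limits (rad/s): [2.39, 2.39, 3.14, 3.14, 3.14, 3.14, 3.14].

## Interface

Orientations are given as a rotation vector (axis times angle).
In Python, from bench import r gives the robot as it stands.
- The arm moves only by the shell command python3 -m jog 'ROWS' [FORCE]. ROWS is JSON, one flat list of numbers, 7 for each row, row after row: the turn, a rotation vector about the tool's x, y, z normalised to -1 to 1, where 1 is 180 degrees, then the shift along the tool's x, y, z normalised to -1 to 1, where 1 is 200 mm, then the opening, from 0 (shut) to 1 (fully open). In form: [wx, wy, wz, x, y, z, hand, wx, wy, wz, x, y, z, hand, ...]. A call has 1 to 12 rows; each row is the pose to reach, as a shift and turn from the pose measured when the call began, along the tool's axes at that moment, turning the shorter way round; what a row does not reach only later rows make up. A row lasts 1/10 s, in which the tool goes at most 50 mm and 8.59 degrees, less where a joint would pass 70% of its speed; a pose out of reach is approached as far as the arm can. A call with a number of a shift or a turn outside -1 to 1 is refused whole. A call with a gripper value outside its range is refused whole. The fingers move at their own pace and stop on an object; FORCE is the grip in N (left out, the last holds). Time passes only in rows, so rows that repeat a pose let the fingers close. It gives the time, the measured TCP pose, the force and the opening at its end, in the units of the state.
- r.get_obs(): the state, without advancing time (a new reading comes with each control period).
- r.grab_frame(name): name is "scene" or "side" or "wrist"; returns the picture (480x640x3 uint8, red, green, blue); there is no depth.
- r.calibration(name): a dict with "K" (3x3 intrinsics, pixels), "dist_coeffs" ([k1, k2, p1, p2, k3] as OpenCV has them; the pictures are not rectified), "origin" and "rotation" of the camera in the world; the wrist camera has in their place "T_tool_cam" (4x4, takes a point from camera to tool coordinates, whose origin is the TCP and whose axes are the flange's). Camera axes: x right, y up, looking along -z (the intrinsics and any distortion apply to the point x, -y, -z); pixel columns grow to the right and rows downward; lengths in m; the calibration is good to about 2 mm. A picture is of the moment at which its call begins: read the wrist's pose just before it. calibration takes no time and is no camera call.
- r.hand_in(): hands the job in, once; it reports no verdict.
The state is a dict: "clock": time; "joints": joint angles; "qvel": joint speeds; "tau": joint torques, N m; "tcp_pos": TCP position; "orientation": TCP orientation; "contact_force": force on the tool from outside, world axes, zero at the start; "moment": the same for the moment, N m; "grip_width": finger opening in m.
Only numpy, scipy, OpenCV 4.12 (cv2) and the standard library are available. Lean on these libraries where they do the work, as an engineer would, in place of code of your own. Each camera call takes 0.05 s, during which the arm holds its last target.

## Working session

There is one attempt and no reset: what is moved stays moved. The work goes in short steps, Python scripts to look and compute and a shell command to move; the robot and the scene stay as the last step left them, time stands still between calls to the robot, and variables do not carry over. Pictures are saved under pics/ and viewed, and the job is handed in when it is done.

```bash
ls; mkdir -p pics; python3 - <<'E'
from bench import r
import cv2,numpy as np
o=r.get_obs();print(o, r.grasp_offset)
for n in ["scene","side","wrist"]:
    im=r.grab_frame(n);cv2.imwrite(f"pics/{n}0.png",im[:,:,::-1]);print(n,r.calibration(n))
E
```

```text
pics
{'clock': 0.0, 'joints': array([ 1.13385587,  0.47779315,  0.02238663,  1.55645917, -0.01147132,
        1.10928831, -0.0831441 ]), 'qvel': array([-9.84456104e-05, -5.94266807e-04, -8.60252886e-04, -4.74252921e-04,
        5.93861403e-04, -8.00178565e-04,  1.32889420e-03]), 'tau': array([-4.57132901e-04, -5.96451974e+01,  1.60766412e+00, -2.81197840e+01,
        1.24962896e-02,  9.34459706e-03, -4.86027986e-06]), 'tcp_pos': array([ 0.21774788, -0.63828964,  0.23032804]), 'orientation': array([-3.09750405e+00, -5.13850032e-01,  7.47402037e-04]), 'contact_force': array([-0.1010579 , -0.70920981, -0.34854286]), 'moment': array([-0.00976353, -0.01182547,  0.01606069]), 'grip_width': 0.08575188350768546} 0.0187
scene {'K': array([[616.60721541,   0.        , 319.86312013],
       [  0.        , 616.60721541, 238.83284368],
       [  0.        ,   0.        ,   1.        ]]), 'dist_coeffs': array([-0.10835983,  0.        ,  0.        ,  0.        ,  0.        ]), 'origin': array([0.16662725, 0.63117654, 0.95866017]), 'rotation': array([ 0.25015392, -0.99742645, -2.45446451])}
side {'K
[... 271 characters left out ...]
 -1.40840288,  0.7973678 ]), 'rotation': array([ 1.05283589, -0.11460423, -0.17185164])}
wrist {'K': array([[416.78313249,   0.        , 316.05095951],
       [  0.        , 416.78313249, 236.95079565],
       [  0.        ,   0.        ,   1.        ]]), 'dist_coeffs': array([-0.07143803,  0.        ,  0.        ,  0.        ,  0.        ]), 'T_tool_cam': array([[ 9.08407736e-04,  9.64211443e-01,  2.65132926e-01,
         6.72501733e-02],
       [ 9.99999159e-01, -1.12142014e-03,  6.52047122e-04,
         3.94145179e-04],
       [ 9.26036700e-04,  2.65132110e-01, -9.64211650e-01,
        -1.43193271e-01],
       [ 0.00000000e+00,  0.00000000e+00,  0.00000000e+00,
         1.00000000e+00]])}
```

View pics/scene0.png

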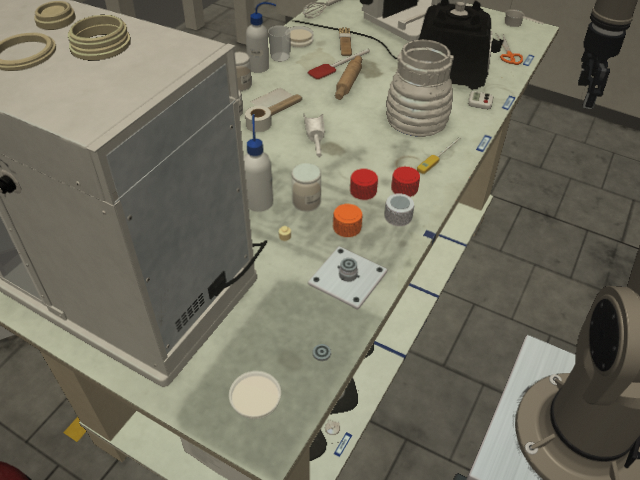

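View pics/side0.png

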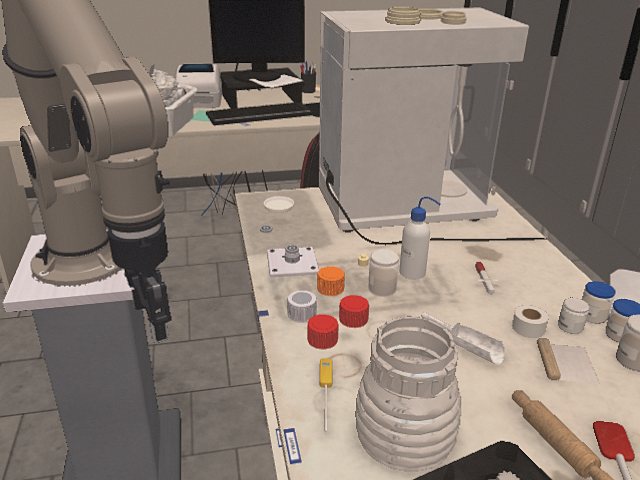

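View pics/wrist0.png

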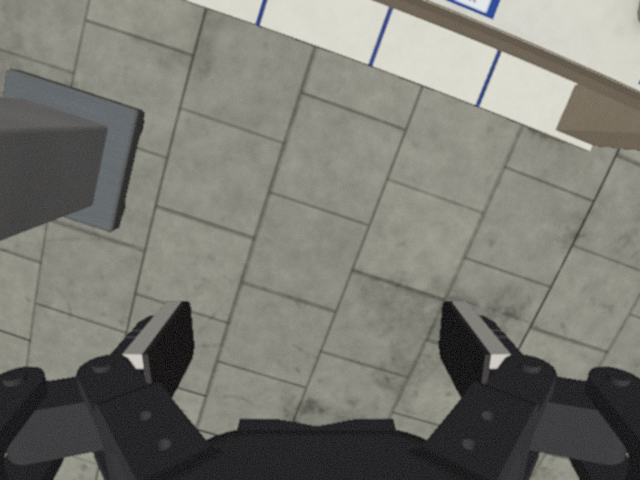

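Scene view: the grey collar is at (399,209), the cell at (348,275), the loose disc at (321,352), the petri dish at (255,393), the brass weight at (285,232) and the jar at (306,187). The red and orange caps next to the collar are look-alikes. Side view: collar at (302,305), cell at (292,258), disc at (265,229).

```bash
cat > h.py <<'E'
import numpy as np,cv2
from scipy.spatial.transform import Rotation as R
from bench import r
def cam(n,o=None):
    c=r.calibration(n)
    if n=="wrist":
        T=np.eye(4);T[:3,:3]=R.from_rotvec(o['orientation']).as_matrix();T[:3,3]=o['tcp_pos']
        T=T@c['T_tool_cam'];return c['K'],c['dist_coeffs'],T[:3,3],T[:3,:3]
    return c['K'],c['dist_coeffs'],np.array(c['origin']),R.from_rotvec(c['rotation']).as_matrix()
def ray(cm,uv):
    K,d,o,M=cm
    p=cv2.undistortPoints(np.array(uv,float).reshape(-1,1,2),K,d).reshape(-1,2)
    v=np.c_[p[:,0],-p[:,1],-np.ones(len(p))]@M.T
    return o,v/np.linalg.norm(v,axis=1,keepdims=True)
def plane(cm,uv,z):
    o,v=ray(cm,uv);return o+v*((z-o[2])/v[:,2])[:,None]
def proj(cm,P):
    K,d,o,M=cm
    q=(np.atleast_2d(P)-o)@M; q=q*[1,-1,-1]
    return cv2.projectPoints(q,np.zeros(3),np.zeros(3),K,d)[0].reshape(-1,2)
def tri(rays):
    A=np.zeros((3,3));b=np.zeros(3)
    for o,v in rays:
        v=v[0];Q=np.eye(3)-np.outer(v,v);A+=Q;b+=Q@o
    p=np.linalg.solve(A,b)
    return p,[np.linalg.norm((np.eye(3)-np.outer(v[0],v[0]))@(p-o)) for o,v in rays]
def grab(name,fn):
    o=r.get_obs();im=r.grab_frame(name)[:,:,::-1].copy();cv2.imwrite(f"pics/{fn}.png",im);return o,im
def tool(o,P):  # world pt in tool axes
    return R.from_rotvec(o['orientation']).inv().apply(np.asarray(P)-o['tcp_pos'])
E
python3 - <<'E'
import cv2
a=cv2.imread('pics/scene0.png');b=cv2.imread('pics/side0.png')
A=cv2.resize(a[160:420,220:440],None,fx=3,fy=3,interpolation=2)[:, :]
cv2.imwrite('pics/s_c.png',cv2.resize(a[180:380,270:430],(640,800)[:2] if 0 else (480,600),interpolation=2))
cv2.imwrite('pics/d_c.png',cv2.resize(b[190:350,230:430],(750,600),interpolation=2))
E
```

```text
(no output)
```

View pics/s_c.png

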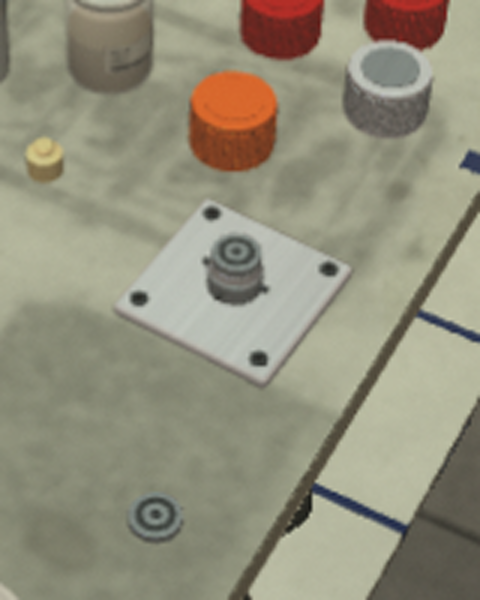

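View pics/d_c.png

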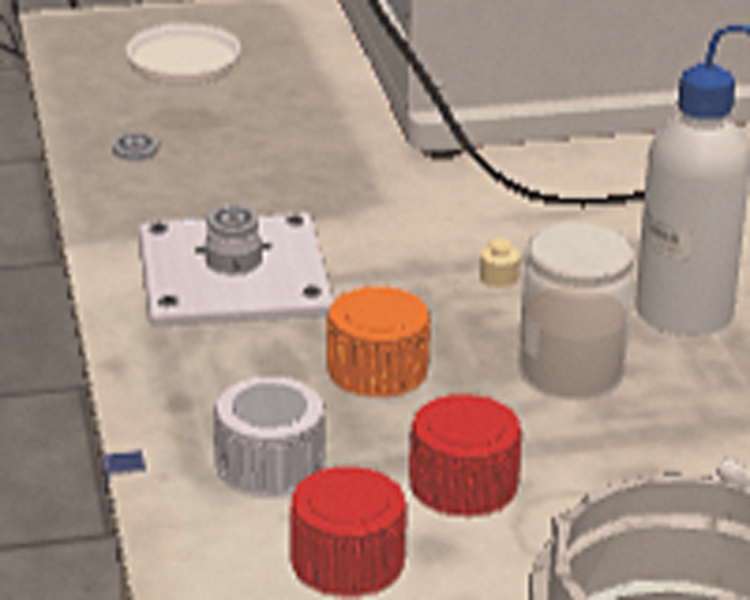

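```bash
python3 - <<'E'
from h import *
s=cam('scene');d=cam('side')
for n,a,b,z in [('disc',(321.7,351),(266.3,228.4),.008),('celltop',(348.7,263.3),(291.9,247.6),.045),('collar',(399.3,202.7),(302.3,297.7),.044),('orange',(348,212.7),(331,273.7),.044),('redA',(364,177),(354,303.6),.044),('redB',(406,174),(323,322.5),.044),('weight',(285,228),(363.5,256),.028),('jar',(306,175),(384.5,257),.09),('petri',(255,393),(279,204),.01)]:
    p,e=tri([ray(s,a),ray(d,b)]);print(n,p.round(4),np.round(e,4),plane(s,a,z)[0].round(4),plane(d,b,z)[0].round(4), np.hypot(*p[:2]).round(3))
# foot corners scene, z=.012
c=[(270+x/3,180+y/3) for x,y in [(208,202),(351,268),(263,384),(114,308)]]
P=plane(s,c,.012);print(P.round(4),P.mean(0));
for i in range(4): q=P[(i+1)%4]-P[i];print(np.linalg.norm(q),np.degrees(np.arctan2(q[1],q[0])))
E
```

```text
disc [0.4693 0.0716 0.0065] [0.0002 0.0002] [0.4686 0.0725 0.008 ] [0.4692 0.0689 0.008 ] 0.475
celltop [ 0.5115 -0.1124  0.0457] [0.0003 0.0003] [ 0.512 -0.113  0.045] [ 0.5114 -0.1113  0.045 ] 0.524
collar [ 0.4992 -0.3282  0.0437] [0.0002 0.0002] [ 0.4988 -0.3278  0.044 ] [ 0.4993 -0.3284  0.044 ] 0.597
orange [ 0.5816 -0.2433  0.0433] [0.0003 0.0003] [ 0.5817 -0.2427  0.044 ] [ 0.5811 -0.2446  0.044 ] 0.63
redA [ 0.6051 -0.3678  0.0427] [0.0006 0.0006] [ 0.6052 -0.3666  0.044 ] [ 0.6039 -0.3699  0.044 ] 0.708
redB [ 0.5254 -0.4244  0.0449] [0.0002 0.0002] [ 0.5259 -0.4255  0.044 ] [ 0.5254 -0.4233  0.044 ] 0.675
weight [ 0.6845 -0.1503  0.0257] [0.0001 0.0001] [ 0.6834 -0.1484  0.028 ] [ 0.6832 -0.1542  0.028 ] 0.701
jar [ 0.6995 -0.2631  0.0863] [0.0013 0.0013] [ 0.6957 -0.2587  0.09  ] [ 0.699  -0.2679  0.09  ] 0.747
petri [0.5244 0.2079 0.0114] [0.0005 0.0005] [0.5254 0.2072 0.01  ] [0.5243 0.2105 0.01  ] 0.564
[[ 0.5627 -0.1701  0.012 ]
 [ 0.4488 -0.1644  0.012 ]
 [ 0.4556 -0.0459  0.012 ]
 [ 0.5709 -0.0531  0.012 ]] [ 0.50950079 -0.10837646  0.012     ]
0.11394564543664856 177.16197026851967
0.11873328880652867 86.74200578343373
0.11554959624072707 -3.584270584450375
0.11725108437870085 -94.04238366756785
```

Heights come out right (disc 6.5 mm against 8, seated top 45.7 against 45, collar top 43.7 against 44). I'm moving toward the disc, by way of a look at the cell.

```bash
python3 -m jog '[0,0,-0.128,0.97,-0.99,0,1, 0,0,-0.128,0.97,-0.99,0,1, 0,0,-0.128,0.97,-0.99,0,1, 0,0,-0.128,0.97,-0.99,0,1, 0,0,-0.128,0.97,-0.99,0,1, 0,0,-0.128,0.97,-0.99,0,1, 0,0,-0.128,0.97,-0.99,0,1]'
python3 - <<'E'
from h import *
o=r.get_obs();print(o['joints'].round(2))
for n,p in [('cell',[.47,-.112,.22]),('disc',[.469,.0716,.2])]: print(n,tool(o,p)/.2)
E
```

```text
clock: 0.85
tcp_pos: [0.3399, -0.384, 0.2309]
orientation: [-2.928, -1.132, -0.002]
contact_force: [-0.3, -0.8, 0.5]
grip_width: 0.0855
[ 0.88  0.22 -0.18  1.93  0.04  1.   -0.15]
cell [ 1.39634043 -0.56830088  0.05814037]
disc [ 2.01022368 -1.25049077  0.16067485]
```

```bash
python3 -m jog '[0,0,0,1,-0.6,0.05,1, 0,0,0,1,-0.6,0.05,1, 0,0,0,1,-0.6,0.05,1, 0,0,0,1,-0.6,0.05,1, 0,0,0,1,-0.6,0.05,1, 0,0,0,1,-0.6,0.05,1, 0,0,0,1,-0.6,0.05,1]'
python3 - <<'E'
from h import *
o,im=grab('wrist','w1');print(o['tcp_pos'],abs(o['qvel']).max())
cm=cam('wrist',o)
for p in [[.5115,-.1124,.045],[.4693,.0716,.008],[.4992,-.3282,.044]]: print(proj(cm,p))
print(tool(o,[.469,.0716,.15])/.2)
E
```

```text
clock: 1.55
tcp_pos: [0.4071, -0.1611, 0.2215]
orientation: [-2.927, -1.134, -0.001]
contact_force: [0.1, -0.5, 0.2]
grip_width: 0.0851
[ 0.40712628 -0.16105167  0.22147983] 0.03446719077988285
[[363.88417509  63.05496342]]
[[149.87991651 -51.67540213]]
[[539.69456808 265.06025056]]
[ 1.01180567 -0.65052415  0.36011216]
```

View pics/w1.png

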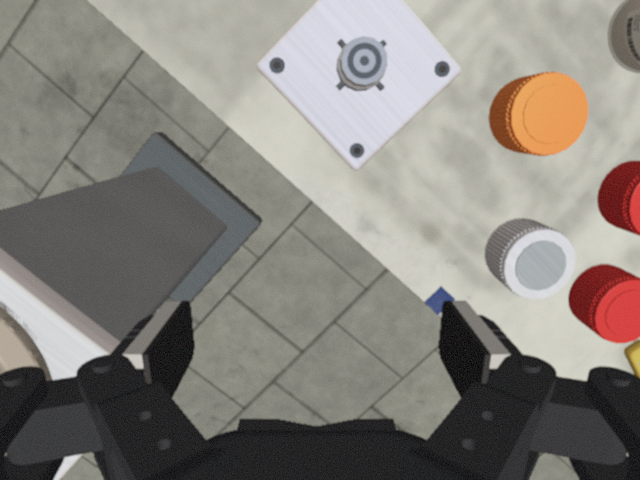

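The wrist view shows the seated disc at (364,60), where (364,63) was predicted. The collar top is at (540,262), predicted (540,265). Next I go above the loose disc.

```bash
python3 -m jog '[0,0,0,1,-0.65,0.1,1, 0,0,0,1,-0.65,0.2,1, 0,0,0,1,-0.65,0.36,1, 0,0,0,1,-0.65,0.36,1, 0,0,0,1,-0.65,0.36,1, 0,0,0,1,-0.65,0.36,1, 0,0,0,1,-0.65,0.36,1]'
python3 - <<'E'
from h import *
o,im=grab('wrist','w2');print(o['tcp_pos'],abs(o['qvel']).max())
cm=cam('wrist',o)
for p in [[.4693,.0716,.008]]: print(proj(cm,p))
E
```

```text
clock: 2.3
tcp_pos: [0.4676, 0.0678, 0.1492]
orientation: [-2.929, -1.13, 0.002]
contact_force: [-0.3, -0.3, -0.2]
grip_width: 0.0854
[0.46758616 0.06780391 0.14916703] 0.03641783570089726
[[313.89088747 216.41102682]]
```

View pics/w2.png

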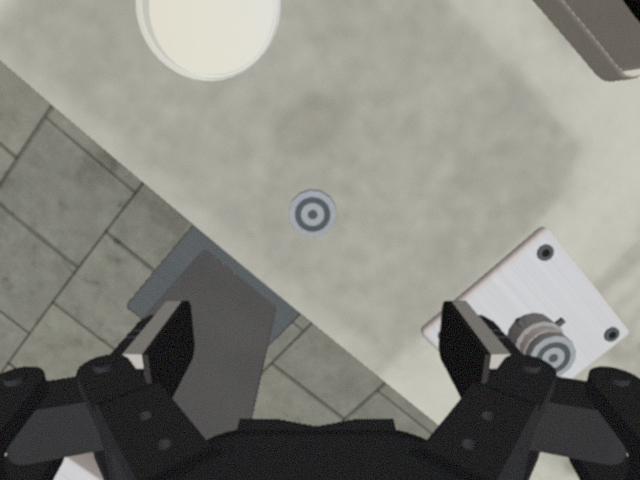

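```bash
cat >> h.py <<'E'
def ring(im,uv,rad,save=None):
    "dark ring/disc centre: blob near uv by HoughCircles fallback ellipse of edges"
    x0,y0=int(uv[0]-rad),int(uv[1]-rad);c=im[y0:y0+2*rad,x0:x0+2*rad]
    g=cv2.GaussianBlur(cv2.resize(cv2.cvtColor(c,cv2.COLOR_BGR2GRAY),None,fx=4,fy=4,interpolation=cv2.INTER_CUBIC),(0,0),2)
    t,b=cv2.threshold(g,0,255,cv2.THRESH_BINARY_INV+cv2.THRESH_OTSU)
    cs,_=cv2.findContours(b,cv2.RETR_LIST,cv2.CHAIN_APPROX_NONE)
    out=[]
    for k in cs:
        if len(k)>40:
            (ex,ey),ax,an=cv2.fitEllipse(k);out.append(((ex+.5)/4-.5+x0,(ey+.5)/4-.5+y0,ax[0]/4,ax[1]/4))
    if save: cv2.imwrite(f'pics/{save}.png',np.hstack([g,b]))
    return np.round(out,2)
E
python3 - <<'E'
from h import *
im=cv2.imread('pics/w2.png');o=r.get_obs();cm=cam('wrist',o)
q=ring(im,(313,213),30);print(q)
for k in q: print(plane(cm,k[:2],.008))
q=ring(im,(552,355),28);print(q)
for k in q: print(plane(cm,k[:2],.045))
im=cv2.imread('pics/w1.png');q=ring(im,(364,61),28);print(q)
o['tcp_pos']=np.array([0.40712628,-0.16105167,0.22147983]);o['orientation']=np.array([-2.927, -1.134, -0.001]);cm1=cam('wrist',o)
for k in q: print(plane(cm1,k[:2],.045))
E
```

```text
[[312.19 214.09   8.95   9.23]
 [312.12 214.01  23.02  23.49]
 [312.16 213.95  34.36  35.15]]
[[0.46992323 0.0723148  0.008     ]]
[[0.46993286 0.07238923 0.008     ]]
[[0.46998343 0.07239717 0.008     ]]
[[552.92 357.69   6.04   7.86]
 [553.87 356.43  20.15  22.98]
 [524.53 341.52   2.     7.68]
 [549.47 361.86  52.3   55.27]]
[[ 0.51283382 -0.11362902  0.045     ]]
[[ 0.51390528 -0.11335534  0.045     ]]
[[ 0.50743774 -0.08818066  0.045     ]]
[[ 0.50912978 -0.11437106  0.045     ]]
[[366.57  66.57  42.41  62.28]
 [364.02  60.25   9.8   10.39]
 [363.95  60.22  21.7   22.91]
 [364.01  60.25  34.82  36.7 ]
 [382.77  43.05   4.87   5.9 ]
 [341.45  43.65   6.19   9.65]]
[[ 0.51102982 -0.11545826  0.045     ]]
[[ 0.51292485 -0.11108749  0.045     ]]
[[ 0.51290541 -0.11103609  0.045     ]]
[[ 0.51291994 -0.11108219  0.045     ]]
[[ 0.5305975  -0.11282408  0.045     ]]
[[ 0.51016141 -0.09135337  0.045     ]]
```

```bash
python3 - <<'E'
from h import *
o=r.get_obs();print(tool(o,[.4699,.0724,.0025])/.2)
E
```

```text
[ 0.0273466  -0.01258284  0.73554257]
```

```bash
python3 -m jog '[0,0,0,0.027,-0.013,0.2,0.65, 0,0,0,0.027,-0.013,0.4,0.65, 0,0,0,0.027,-0.013,0.6,0.65, 0,0,0,0.027,-0.013,0.6,0.65, 0,0,0,0.027,-0.013,0.6,0.65]' 40
python3 - <<'E'
from h import *
o=r.get_obs();print(o['tcp_pos'],tool(o,[.4699,.0724,.0025])/.2, o['grip_width'])
E
```

```text
clock: 2.85
tcp_pos: [0.47, 0.0705, 0.0302]
orientation: [-2.933, -1.123, 0.003]
contact_force: [0.2, 0.4, 0.8]
grip_width: 0.0556
[0.47002293 0.0704762  0.03022892] [ 0.00615541 -0.00735747  0.1386478 ] 0.05562640189811475
```

```bash
python3 -m jog '[0,0,0,0.006,-0.007,0.07,0.65, 0,0,0,0.006,-0.007,0.138,0.65, 0,0,0,0.006,-0.007,0.138,0.65, 0,0,0,0.006,-0.007,0.138,0.65]' 40
python3 - <<'E'
from h import *
o,im=grab('wrist','w3');print(o['tcp_pos'],tool(o,[.4699,.0724,.0025])/.2, o['contact_force'])
E
```

```text
clock: 3.25
tcp_pos: [0.4699, 0.0723, 0.0027]
orientation: [-2.933, -1.124, 0.003]
contact_force: [0.2, 0.2, 0.8]
grip_width: 0.0555
[0.46989831 0.07231283 0.00271709] [ 0.00029921 -0.00031705  0.00108547] [0.2361129  0.15238135 0.75537335]
```

View pics/w3.png

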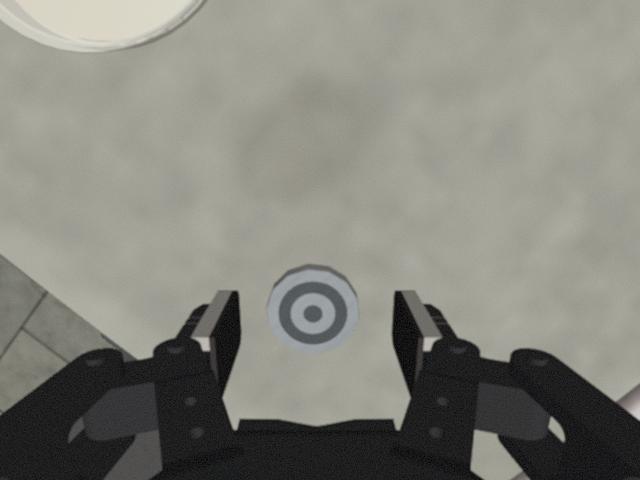

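The disc at (313,311) is centred between the pads, so I close on it.

```bash
python3 -m jog '[0,0,0,0,0,0,0.3, 0,0,0,0,0,0,0.3, 0,0,0,0,0,0,0.3, 0,0,0,0,0,0,0.3, 0,0,0,0,0,0,0.3, 0,0,0,0,0,0,0.3]' 40
python3 - <<'E'
from h import *
o=r.get_obs();print(o['tcp_pos'],o['grip_width'],tool(o,[.4699,.0724,.1])/.2)
E
```

```text
clock: 3.9
tcp_pos: [0.4704, 0.0726, 0.0037]
orientation: [-2.933, -1.124, 0.001]
contact_force: [-1.5, -0.7, 7.3]
grip_width: 0.0308
[0.47040973 0.07262705 0.00366586] 0.030800310494567346 [-0.00288098 -0.00116391 -0.48166877]
```

```bash
python3 -m jog '[0,0,0,0,0,-0.1,0.3, 0,0,0,0,0,-0.3,0.3, 0,0,0,0,0,-0.45,0.3, 0,0,0,0,0,-0.45,0.3, 0,0,0,0,0,-0.45,0.3]' 40
python3 - <<'E'
from h import *
o,im=grab('wrist','w4');print(o['tcp_pos'],o['grip_width'],o['contact_force'])
E
```

```text
clock: 4.4
tcp_pos: [0.4709, 0.0725, 0.0943]
orientation: [2.933, 1.124, 0.002]
contact_force: [0.1, 0.2, -0.8]
grip_width: 0.0307
[0.4709211  0.07245009 0.09428439] 0.03066081953556402 [ 0.11995991  0.20594624 -0.77010281]
```

View pics/w4.png

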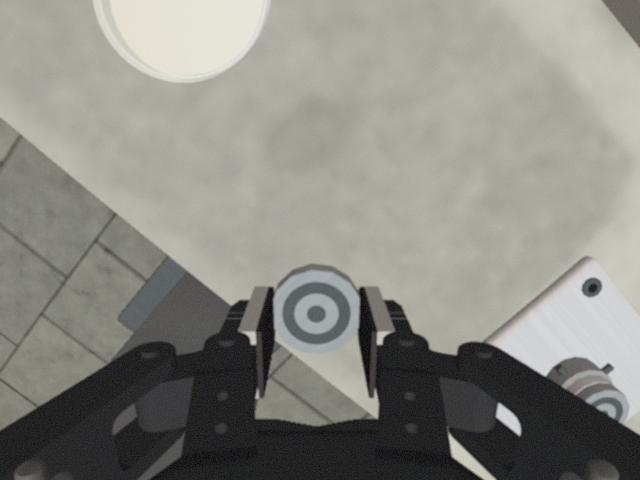

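The disc is held between the pads, centred at (316,313). Next I measure where it sits in the tool and check it for tilt.

```bash
python3 - <<'E'
from h import *
for f in ['w3','w4']:
    im=cv2.imread(f'pics/{f}.png');print(ring(im,(315,312),42))
o=r.get_obs();o['orientation']=np.array(o['orientation']);cm=cam('wrist',o)
for zt in [.003,.005,.007]:
    # disc top plane at tcp z + zt
    p=plane(cm,(316.4,313.5),o['tcp_pos'][2]+zt)[0];print(zt,p,tool(o,p))
E
```

```text
[[312.49 313.41  16.82  18.49]
 [312.44 313.07  41.04  44.92]
 [312.49 312.55  62.4   68.29]
 [344.9  266.74  21.93  39.85]
 [287.25 277.86  11.35  30.11]]
[[315.97 313.62  16.62  18.47]
 [315.96 313.24  40.61  44.62]
 [265.55 365.74  37.11  45.22]
 [316.   312.76  61.88  67.8 ]
 [348.22 266.34  23.02  40.47]
 [291.51 278.52  12.69  32.01]]
0.003 [0.47004718 0.07147094 0.09641109] [-0.00064964  0.00050742 -0.00299969]
0.005 [0.4707675  0.072118   0.09841109] [ 0.00031698  0.00050643 -0.00500049]
0.007 [0.47148782 0.07276506 0.10041109] [ 0.0012836   0.00050544 -0.00700129]
```

```bash
python3 - <<'E'
from h import *
o=r.get_obs();t=tool(o,[.5125,-.112,.12]);print(t/.2,(t-[.06,0,0])/.2,o['joints'].round(2))
E
```

```text
[-0.45837207  0.82683189 -0.13292616] [-0.75837207  0.82683189 -0.13292616] [ 0.14  0.39 -0.5   2.11  0.29  0.7  -1.39]
```

```bash
python3 -m jog '[0,0,0,-0.76,0.83,-0.13,0.3, 0,0,0,-0.76,0.83,-0.13,0.3, 0,0,0,-0.76,0.83,-0.13,0.3, 0,0,0,-0.76,0.83,-0.13,0.3, 0,0,0,-0.76,0.83,-0.13,0.3, 0,0,0,-0.76,0.83,-0.13,0.3, 0,0,0,-0.76,0.83,-0.13,0.3, 0,0,0,-0.76,0.83,-0.13,0.3]' 40
python3 - <<'E'
from h import *
o,im=grab('wrist','w5');print(o['tcp_pos'],o['orientation'],o['grip_width'],abs(o['qvel']).max())
cm=cam('wrist',o);uv=proj(cm,[.5125,-.112,.045])[0];print(uv)
q=ring(im,uv,40);print(q)
for k in q: print(plane(cm,k[:2],.045).round(4))
print(ring(im,(316,312),42))
E
```

```text
clock: 5.25
tcp_pos: [0.4676, -0.1511, 0.1186]
orientation: [-2.931, -1.127, 0.003]
contact_force: [0.7, 1.2, -0.7]
grip_width: 0.0311
[ 0.46759377 -0.15110568  0.11858622] [-2.93074125 -1.12651678  0.00312075] 0.031057132521935128 0.009509261518419585
[317.93797338 138.18188869]
[[344.07 163.34   8.56  12.08]
 [290.14 162.64   9.32  12.26]
 [317.41 136.79  13.83  14.11]
 [317.39 136.58  31.29  31.97]
 [317.43 136.49  49.38  50.41]
 [345.62 107.42   8.96  12.67]
 [289.88 106.9    9.03  13.04]]
[[ 0.5121 -0.1305  0.045 ]]
[[ 0.4937 -0.1097  0.045 ]]
[[ 0.5128 -0.1113  0.045 ]]
[[ 0.5129 -0.1113  0.045 ]]
[[ 0.513  -0.1112  0.045 ]]
[[ 0.533  -0.1121  0.045 ]]
[[ 0.5145 -0.0913  0.045 ]]
[[404.96 236.13 103.08 336.04]
 [315.89 313.54  16.82  18.54]
 [315.85 313.16  40.49  44.45]
 [274.24 292.38   1.47   6.5 ]
 [315.9  312.66  62.09  68.02]
 [349.08 266.32  24.11  41.13]
 [291.57 277.87  11.42  30.83]]
```

View pics/w5.png

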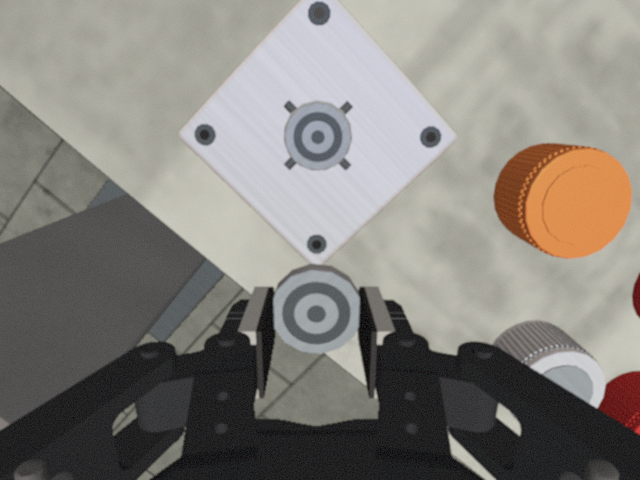

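The seated disc measures (0.5128,-0.1112) twice in the wrist camera, and the pins appear at 45° in the tool frame. Now I hover over it.

```bash
python3 - <<'E'
from h import *
o=r.get_obs();print(tool(o,[.5125,-.1108,.058])/.2)
E
```

```text
[0.30093694 0.00134853 0.30366158]
```

```bash
python3 -m jog '[0,0,0,0.15,0,0,0.3, 0,0,0,0.301,0.001,0.1,0.3, 0,0,0,0.301,0.001,0.2,0.3, 0,0,0,0.301,0.001,0.304,0.3, 0,0,0,0.301,0.001,0.304,0.3, 0,0,0,0.301,0.001,0.304,0.3]' 40
python3 - <<'E'
from h import *
o,im=grab('side','d2');print(o['tcp_pos'],abs(o['qvel']).max())
o2,im2=grab('scene','s2')
cv2.imwrite('pics/c2.png',np.hstack([cv2.resize(im[210:290,260:340],(400,400),interpolation=2),cv2.resize(im2[220:300,310:390],(400,400),interpolation=2)]))
print(tool(o,[.5125,-.1108,.0492])/.2)
E
```

```text
clock: 5.9
tcp_pos: [0.5123, -0.1096, 0.0579]
orientation: [-2.929, -1.13, 0.004]
contact_force: [-1.0, 0.6, -0.3]
grip_width: 0.0311
[ 0.51227219 -0.10957378  0.05788405] 0.023216566671393546
[-0.00321187  0.00544286  0.04340813]
```

View pics/c2.png

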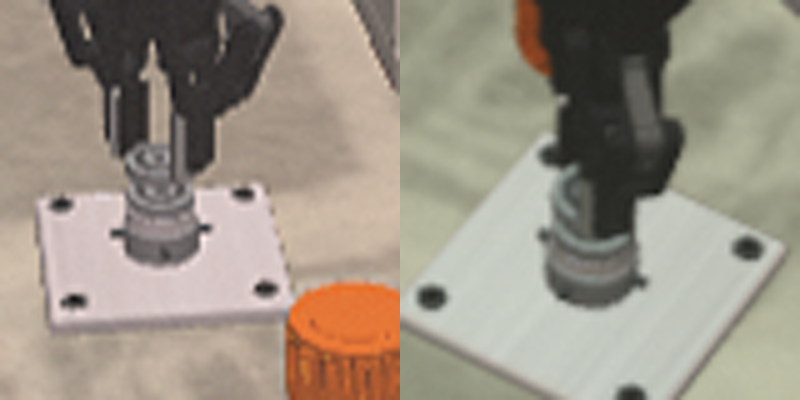

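```bash
python3 - <<'E'
from h import *
d=cam('side');s=cam('scene')
# side pixels: crop/5 + (260,210)
print('held',plane(d,[(260+153/5,210+158/5)],.0622),'seated before',plane(d,[(291.9,247.6)],.045),'seated now',plane(d,[(260+160/5,210+188/5)],.045))
print(proj(d,[[.5128,-.1112,.045],[.5125,-.1098,.0622]]),proj(s,[[.5128,-.1112,.045],[.5125,-.1098,.0622]]))
E
```

```text
held [[ 0.50838658 -0.11124308  0.0622    ]] seated before [[ 0.51142891 -0.1113433   0.045     ]] seated now [[ 0.51167143 -0.11138651  0.045     ]]
[[292.44029811 247.52302899]
 [292.1650411  241.17361181]] [[347.93139584 263.75282382]
 [348.107683   258.43780811]]
```

```bash
python3 - <<'E'
import cv2,numpy as np
a=cv2.imread('pics/d2.png');b=cv2.imread('pics/s2.png')
cv2.imwrite('pics/c3.png',np.hstack([cv2.resize(a[235:265,278:308],(400,400),interpolation=2),cv2.resize(b[248:283,332:367],(400,400),interpolation=2)]))
E
```

```text
(no output)
```

View pics/c3.png

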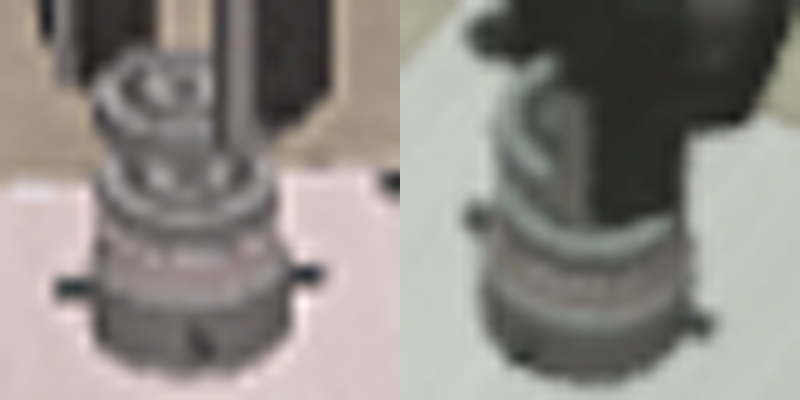

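Both side views agree with the wrist measurement to within about 1 mm: the left edges of the held and seated discs line up. Lowering.

```bash
python3 -m jog '[0,0,0,-0.003,0.005,0.02,0.3, 0,0,0,-0.003,0.005,0.035,0.3, 0,0,0,-0.003,0.005,0.043,0.3, 0,0,0,-0.003,0.005,0.043,0.3, 0,0,0,-0.003,0.005,0.043,0.3]' 40
python3 - <<'E'
from h import *
o=r.get_obs();print(o['tcp_pos'],o['contact_force'],tool(o,[.5125,-.1108,.0487])/.2)
E
```

```text
clock: 6.5
tcp_pos: [0.5133, -0.1115, 0.0503]
orientation: [-2.931, -1.128, 0.001]
contact_force: [0.1, 0.1, -0.2]
grip_width: 0.0313
[ 0.51330349 -0.11151268  0.05030667] [ 0.05824353  0.08615387 -0.19171162] [-0.00058929 -0.00532946  0.00803876]
```

```bash
python3 -m jog '[0,0,0,0,-0.004,0.006,0.3, 0,0,0,0,-0.004,0.008,0.3, 0,0,0,0,-0.004,0.01,0.3, 0,0,0,0,-0.004,0.01,0.3]' 40
python3 - <<'E'
from h import *
o=r.get_obs();print(o['tcp_pos'],o['contact_force'],tool(o,[.5125,-.1108,.0487])/.2)
E
```

```text
clock: 6.9
tcp_pos: [0.5127, -0.1108, 0.0484]
orientation: [-2.931, -1.129, 0.001]
contact_force: [-1.8, 0.2, 2.8]
grip_width: 0.0311
[ 0.51271133 -0.11080626  0.04836739] [-1.78713059  0.1585951   2.83885535] [-0.00076316 -0.00073379 -0.00166203]
```

Contact is 2.8 N at TCP z 0.0484, about where 0.0487 was expected. Releasing, then straight up.

```bash
python3 -m jog '[0,0,0,0,0,0,0.42, 0,0,0,0,0,0,0.5, 0,0,0,0,0,0,0.6, 0,0,0,0,0,-0.05,0.6, 0,0,0,0,0,-0.15,0.6, 0,0,0,0,0,-0.35,0.6, 0,0,0,0,0,-0.35,0.6, 0,0,0,0,0,-0.35,0.6]' 40
python3 - <<'E'
from h import *
o,im=grab('wrist','w6');print(o['tcp_pos'],o['grip_width'],o['contact_force'])
cm=cam('wrist',o);print(proj(cm,[[.5128,-.1112,.053],[.5128,-.1112,.045],[.5128,-.1112,.012]]))
o2,im2=grab('side','d4')
cv2.imwrite('pics/c4.png',cv2.resize(im2[225:275,265:315],(500,500),interpolation=2))
E
```

```text
clock: 7.7
tcp_pos: [0.5136, -0.1111, 0.1198]
orientation: [2.931, 1.128, 0.003]
contact_force: [0.2, 0.6, -0.3]
grip_width: 0.0514
[ 0.51360607 -0.11114085  0.11983976] 0.051367434858568824 [ 0.23792172  0.60600597 -0.27361419]
[[314.33986074 255.4113768 ]
 [314.39054636 250.93738646]
 [314.56806494 235.28511077]]
```

View pics/w6.png

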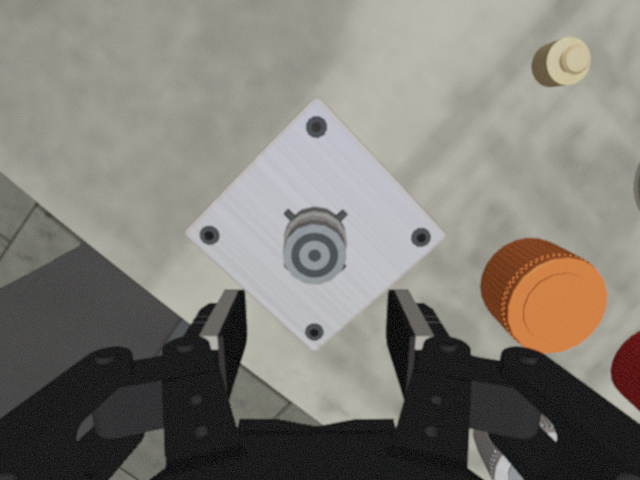

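View pics/c4.png

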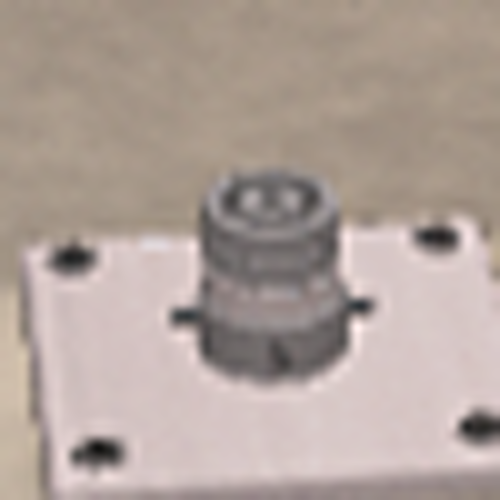

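The disc is stacked squarely: it appears at (314,255), and (314,255) was predicted. The foot's four screws are at (316,127), (420,237), (314,331) and (210,235). I use them to check the cell's axis and plan the move to the collar.

```bash
python3 - <<'E'
from h import *
o=r.get_obs();im=cv2.imread('pics/w6.png');cm=cam('wrist',o)
c=[]
for uv in [(316,127),(420,237),(314,331),(210,235)]:
    q=ring(im,uv,16); q=q[np.argmax(q[:,2])]; c.append(q[:2])
P=plane(cm,c,.014);print(np.round(c,1),P.round(4),P.mean(0).round(4))
for i in range(4): v=P[(i+1)%4]-P[i];print(np.linalg.norm(v).round(4),np.degrees(np.arctan2(v[1],v[0])).round(2))
q=ring(im,(314,255),26);print(q);print([plane(cm,k[:2],.053).round(4) for k in q])
t=tool(o,[.4992,-.3282,.13]);print(t/.2,o['joints'].round(2))
E
```

```text
[[316.  126.5]
 [420.4 236.9]
 [313.8 331.5]
 [209.1 234.8]] [[ 0.5605 -0.0673  0.014 ]
 [ 0.5549 -0.1594  0.014 ]
 [ 0.4627 -0.1539  0.014 ]
 [ 0.4683 -0.0618  0.014 ]] [ 0.5116 -0.1106  0.014 ]
0.0922 -93.47
0.0924 176.61
0.0923 86.57
0.0924 -3.43
[[314.17 255.13  11.87  12.53]
 [314.1  254.93  29.36  30.87]
 [314.16 254.71  44.46  46.62]
 [336.54 230.91   4.72   9.77]
 [291.18 231.48   4.44  11.16]]
[array([[ 0.5116, -0.1104,  0.053 ]]), array([[ 0.5117, -0.1103,  0.053 ]]), array([[ 0.5118, -0.1103,  0.053 ]]), array([[ 0.5291, -0.1102,  0.053 ]]), array([[ 0.5132, -0.093 ,  0.053 ]])]
[-0.77666891  0.76206037 -0.06022711] [ 0.47  0.41 -0.46  1.99  0.25  0.79 -0.97]
```

Screws and disc agree to 0.3 mm: cell axis about (0.512,-0.111), yaw -3.45°. On to the collar.

```bash
python3 -m jog '[0,0,0,-0.77,0.76,-0.06,1, 0,0,0,-0.77,0.76,-0.06,1, 0,0,0,-0.77,0.76,-0.06,1, 0,0,0,-0.77,0.76,-0.06,1, 0,0,0,-0.77,0.76,-0.06,1, 0,0,0,-0.77,0.76,-0.06,1, 0,0,0,-0.77,0.76,-0.06,1, 0,0,0,-0.77,0.76,-0.06,1]' 40
python3 - <<'E'
from h import *
o,im=grab('wrist','w7');print(o['tcp_pos'],o['grip_width'],abs(o['qvel']).max())
cm=cam('wrist',o);print(proj(cm,[[.4992,-.3282,.044]]))
E
```

```text
clock: 8.6
tcp_pos: [0.5002, -0.3244, 0.1294]
orientation: [-2.927, -1.132, 0.002]
contact_force: [0.7, -0.2, 0.5]
grip_width: 0.0857
[ 0.50024532 -0.32444872  0.12939885] 0.08569615349566378 0.006721944447795501
[[319.64029306 249.70074619]]
```

View pics/w7.png

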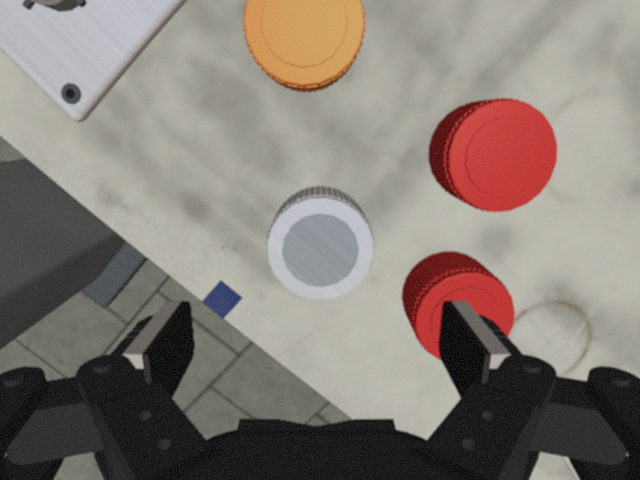

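```bash
python3 - <<'E'
from h import *
o=r.get_obs();im=cv2.imread('pics/w7.png');cm=cam('wrist',o)
q=ring(im,(320,249),48);print(q);
for k in q: print(plane(cm,k[:2],.044).round(4))
print(tool(o,[.4992,-.3282,.012])/.2)
E
```

```text
[[275.32 280.94   8.    17.44]
 [319.96 249.7   72.25  75.39]
 [357.93 208.45  19.01  32.42]
 [282.25 209.75  22.21  33.95]]
[[ 0.4676 -0.3221  0.044 ]]
[[ 0.4995 -0.3285  0.044 ]]
[[ 0.5316 -0.3279  0.044 ]]
[[ 0.5025 -0.2971  0.044 ]]
[-0.01655114  0.01126847  0.58792852]
```

```bash
python3 -m jog '[0,0,0,-0.016,0.014,0.1,1, 0,0,0,-0.016,0.014,0.3,1, 0,0,0,-0.016,0.014,0.45,1, 0,0,0,-0.016,0.014,0.45,1, 0,0,0,-0.016,0.014,0.45,1]' 40
python3 - <<'E'
from h import *
o=r.get_obs();print(o['tcp_pos'],tool(o,[.4995,-.3285,.015])/.2, o['contact_force'])
E
```

```text
clock: 9.15
tcp_pos: [0.5002, -0.3273, 0.0399]
orientation: [-2.926, -1.135, 0.002]
contact_force: [0.2, 0.1, 0.4]
grip_width: 0.0853
[ 0.50019731 -0.32731133  0.03994502] [-0.00656981  0.00251231  0.12471708] [0.19774305 0.05774961 0.3887716 ]
```

```bash
python3 -m jog '[0,0,0,-0.006,0.002,0.06,1, 0,0,0,-0.006,0.002,0.124,1, 0,0,0,-0.006,0.002,0.124,1, 0,0,0,-0.006,0.002,0.124,0.6, 0,0,0,-0.006,0.002,0.124,0.6, 0,0,0,-0.006,0.002,0.124,0.6, 0,0,0,-0.006,0.002,0.124,0.6, 0,0,0,-0.006,0.002,0.124,0.6]' 80
python3 - <<'E'
from h import *
o,im=grab('wrist','w8');print(o['tcp_pos'],o['grip_width'],o['contact_force'])
E
```

```text
clock: 9.95
tcp_pos: [0.5002, -0.3286, 0.0162]
orientation: [-2.927, -1.135, 0.001]
contact_force: [-1.2, 0.6, 5.4]
grip_width: 0.0603
[ 0.50017639 -0.32860365  0.01616124] 0.06027486735748117 [-1.21696718  0.62938696  5.40679227]
```

View pics/w8.png

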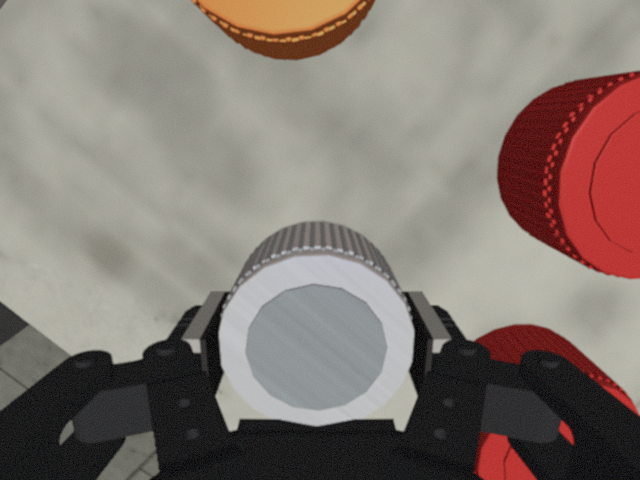

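The collar is gripped. Its top is centred near (317,344), below the TCP line as expected for its height. Lift and measure its offset in the tool.

```bash
python3 - <<'E'
from h import *
o=r.get_obs();im=cv2.imread('pics/w8.png');cm=cam('wrist',o)
q=ring(im,(316,346),76);print(q)
for k in q:
    if k[2]>100: p=plane(cm,k[:2],.044)[0];print(p.round(4),tool(o,p).round(4))
print(tool(o,[.5002,-.3286,.12])/.2,tool(o,[.512,-.111,.12])/.2)
E
python3 -m jog '[0,0,0,0,0,-0.1,0.6, 0,0,0,0,0,-0.3,0.6, 0,0,0,0,0,-0.5,0.6, 0,0,0,0,0,-0.5,0.6, 0,0,0,0,0,-0.5,0.6]' 80
python3 - <<'E'
from h import *
o,im=grab('wrist','w9');print(o['tcp_pos'],o['grip_width'],o['contact_force'],o['joints'].round(2))
print(ring(im,(316,346),76))
print(tool(o,[.512,-.111,.11])/.2)
E
```

```text
[[374.68 419.58   3.86  71.02]
 [255.29 419.47   4.03  75.52]
 [315.7  346.42 125.34 140.18]
 [384.31 275.2   13.45  25.24]
 [246.56 275.23  13.1   24.73]]
[ 0.5004 -0.3288  0.044 ] [ 0.0001  0.0003 -0.0279]
[ 0.00058084 -0.00120712 -0.51930195] [ 0.77781143 -0.76483881 -0.51724054]
clock: 10.5
tcp_pos: [0.5004, -0.3292, 0.1168]
orientation: [-2.928, -1.135, -0.0]
contact_force: [-0.8, 0.1, -2.8]
grip_width: 0.0601
[ 0.50044631 -0.32918626  0.11682766] 0.060062288009765034 [-0.77876798  0.07167309 -2.78690614] [ 0.78  0.51 -0.4   1.82  0.25  0.86 -0.57]
[[374.31 419.49   4.1   67.88]
 [264.52 409.72  26.1   65.91]
 [315.74 346.35 125.27 140.15]
 [384.33 275.17  13.34  25.27]
 [246.52 275.28  13.18  24.73]]
[ 0.77808219 -0.76680718  0.03505066]
```

```bash
python3 -m jog '[0,0,0,0.778,-0.766,0,0.6, 0,0,0,0.778,-0.766,0,0.6, 0,0,0,0.778,-0.766,0,0.6, 0,0,0,0.778,-0.766,0,0.6, 0,0,0,0.778,-0.766,0,0.6, 0,0,0,0.778,-0.766,0,0.6, 0,0,0,0.778,-0.766,0,0.6, 0,0,0,0.778,-0.766,0.05,0.6, 0,0,0,0.778,-0.766,0.1,0.6, 0,0,0,0.778,-0.766,0.1,0.6]' 80
python3 - <<'E'
from h import *
o=r.get_obs();print(o['tcp_pos'],o['grip_width'],o['contact_force'],o['joints'].round(2))
print(tool(o,[.5124,-.111,.06])/.2)
o2,im2=grab('side','d5');o3,im3=grab('scene','s5')
cv2.imwrite('pics/c5.png',np.hstack([cv2.resize(im2[210:290,255:335],(400,400),interpolation=2),cv2.resize(im3[220:300,305:385],(400,400),interpolation=2)]))
E
```

```text
clock: 11.55
tcp_pos: [0.5094, -0.1117, 0.0938]
orientation: [-2.926, -1.131, 0.008]
contact_force: [-0.9, 1.0, -2.6]
grip_width: 0.06
[ 0.50935235 -0.11172086  0.09375896] 0.05998630009969897 [-0.85476712  0.9806091  -2.55160566] [ 0.46  0.45 -0.44  2.01  0.27  0.75 -0.99]
[0.01418498 0.00863649 0.16870413]
```

View pics/c5.png

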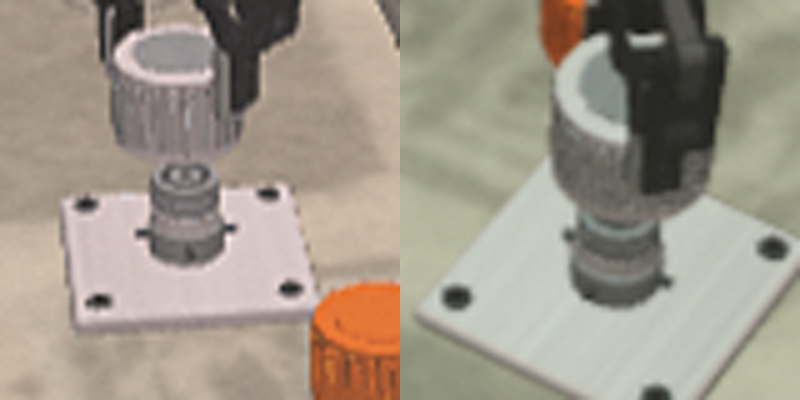

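Both views show the collar upright above the intact stack. Next I align it just above the discs (rim about 58 mm).

```bash
python3 -m jog '[0,0,0,0.014,0.009,0.03,0.6, 0,0,0,0.014,0.009,0.07,0.6, 0,0,0,0.014,0.009,0.1,0.6, 0,0,0,0.014,0.009,0.1,0.6, 0,0,0,0.014,0.009,0.1,0.6]' 80
python3 - <<'E'
from h import *
o=r.get_obs();print(o['tcp_pos'],o['orientation'],o['contact_force'],tool(o,[.5124,-.111,.042])/.2)
E
```

```text
clock: 12.15
tcp_pos: [0.5135, -0.1105, 0.0749]
orientation: [-2.926, -1.133, 0.005]
contact_force: [0.2, -0.2, -2.1]
grip_width: 0.0602
[ 0.51354512 -0.11048986  0.07494358] [-2.92575928 -1.13295844  0.00503049] [ 0.23225461 -0.21812901 -2.11048672] [-0.00570315 -0.00114582  0.16473445]
```

```bash
python3 -m jog '[0,0,0,-0.004,0,0.03,0.6, 0,0,0,-0.004,0,0.07,0.6, 0,0,0,-0.004,0,0.11,0.6, 0,0,0,-0.004,0,0.13,0.6, 0,0,0,-0.004,0,0.13,0.6, 0,0,0,-0.004,0,0.13,0.6]' 80
python3 - <<'E'
from h import *
o=r.get_obs();print(o['tcp_pos'],o['orientation'],o['contact_force'],o['moment'],tool(o,[.5124,-.111,.042])/.2)
o2,im2=grab('side','d6');o3,im3=grab('scene','s6')
cv2.imwrite('pics/c6.png',np.hstack([cv2.resize(im2[220:280,265:325],(400,400),interpolation=2),cv2.resize(im3[230:290,320:380],(400,400),interpolation=2)]))
E
```

```text
clock: 12.75
tcp_pos: [0.5129, -0.1108, 0.0488]
orientation: [-2.925, -1.133, 0.005]
contact_force: [0.9, -0.5, -1.7]
grip_width: 0.0599
[ 0.51286821 -0.11084558  0.04882987] [-2.9254889  -1.13306993  0.00522789] [ 0.90228031 -0.49001827 -1.67517405] [-0.02050507  0.01838441 -0.04248693] [-0.00219775 -0.00082692  0.03415758]
```

View pics/c6.png

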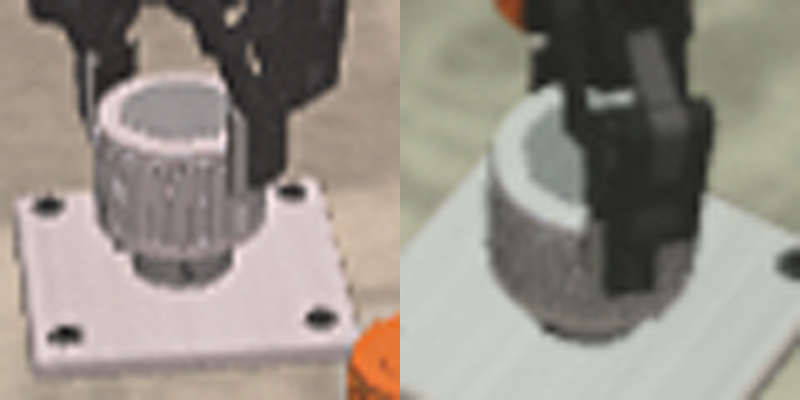

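The collar is over the discs without touching. Lowering onto the pins.

```bash
python3 -m jog '[0,0,0,-0.001,0,0.015,0.6, 0,0,0,-0.001,0,0.03,0.6, 0,0,0,-0.001,0,0.042,0.6, 0,0,0,-0.001,0,0.05,0.6, 0,0,0,-0.001,0,0.05,0.6]' 80
python3 - <<'E'
from h import *
o=r.get_obs();print(o['tcp_pos'],o['orientation'],o['contact_force'],o['moment'],tool(o,[.5124,-.111,.038])/.2)
E
```

```text
clock: 13.35
tcp_pos: [0.5129, -0.111, 0.0398]
orientation: [-2.926, -1.133, 0.005]
contact_force: [-3.3, -0.1, 7.5]
grip_width: 0.0599
[ 0.51291143 -0.11104982  0.0398132 ] [-2.92631364 -1.13319715  0.00510485] [-3.31276696 -0.09076583  7.48385789] [ 0.06605982  0.77122878 -0.01555275] [-0.00170646 -0.00186588  0.00907745]
```

It rests on the pins at TCP z 0.0398, as predicted. Turning in small steps with a light push.

```bash
python3 -m jog '[0,0,-0.022,-0.001,-0.001,0.01,0.6, 0,0,-0.045,-0.001,-0.001,0.01,0.6, 0,0,-0.067,-0.001,-0.001,0.01,0.6, 0,0,-0.067,-0.001,-0.001,0.01,0.6]' 80
cat > st.py <<'E'
from h import *
o=r.get_obs();x=R.from_rotvec(o['orientation']).as_matrix()
print('yaw',np.degrees(np.arctan2(x[1,1],x[0,1])).round(1),'z',o['tcp_pos'].round(4),'tilt',np.degrees(np.arccos(-x[2,2])).round(2),'F',o['contact_force'].round(1),'M',o['moment'].round(2),'go',(tool(o,[.5124,-.111,.038])/.2).round(4),'w',o['grip_width'].round(4),'t',o['clock'])
E
python3 st.py
```

```text
clock: 13.75
tcp_pos: [0.5149, -0.1105, 0.0397]
orientation: [-2.791, -1.439, -0.001]
contact_force: [-0.7, 0.1, 14.9]
grip_width: 0.0599Traceback (most recent call last):
  File "st.py", line 3, in <module>
    print('yaw',np.degrees(np.arctan2(x[1,1],x[0,1])).round(1),'z',o['tcp_pos'].round(4),'tilt',np.degrees(np.arccos(-x[2,2])).round(2),'F',o['contact_force'].round(1),'M',o['moment'].round(2),'go',(tool(o,[.5124,-.111,.038])/.2).round(4),'w',o['grip_width'].round(4),'t',o['clock'])
                                                                                                                                                                                                                                                   ^^^^^^^^^^^^^^^^^^^^^
AttributeError: 'float' object has no attribute 'round'
```

```bash
sed -i "s/o\['grip_width'\].round(4)/round(o['grip_width'],4)/" st.py; python3 st.py
```

```text
yaw -35.4 z [ 0.5149 -0.1105  0.0397] tilt 0.11 F [-0.7  0.1 14.9] M [0.3  0.47 0.18] go [-0.0094 -0.0088  0.0086] w 0.0599 t 13.75
```

```bash
python3 -m jog '[0,0,-0.022,-0.009,-0.009,0.008,0.6, 0,0,-0.045,-0.01,-0.01,0.008,0.6, 0,0,-0.067,-0.01,-0.01,0.008,0.6, 0,0,-0.067,-0.01,-0.01,0.008,0.6]' 80
python3 st.py
```

```text
clock: 14.15
tcp_pos: [0.5141, -0.1092, 0.0397]
orientation: [-2.622, -1.729, -0.008]
contact_force: [-0.5, 3.5, 12.2]
grip_width: 0.0602
yaw -23.2 z [ 0.5141 -0.1092  0.0397] tilt 0.28 F [-0.5  3.5 12.2] M [0.93 0.47 0.04] go [-0.0115 -0.0041  0.0083] w 0.0602 t 14.15
```

```bash
python3 -m jog '[0,0,-0.022,-0.013,-0.006,0.008,0.6, 0,0,-0.045,-0.014,-0.006,0.008,0.6, 0,0,-0.067,-0.014,-0.006,0.008,0.6, 0,0,-0.067,-0.014,-0.006,0.008,0.6, 0,0,-0.067,-0.014,-0.006,0.008,0.6]' 80
python3 st.py
```

```text
clock: 14.65
tcp_pos: [0.5117, -0.1114, 0.0379]
orientation: [-2.428, -1.992, -0.007]
contact_force: [-0.1, -0.4, -1.0]
grip_width: 0.06
yaw -11.3 z [ 0.5117 -0.1114  0.0379] tilt 0.27 F [-0.1 -0.4 -1. ] M [-0.04  0.04 -0.01] go [ 0.0026  0.0029 -0.0005] w 0.06 t 14.65
```

The push has gone and z fell to 0.0379, so the keyways have met the pins at yaw -11°. Pressing on down without turning.

```bash
python3 -m jog '[0,0,0,0.002,0.002,0.01,0.6, 0,0,0,0.002,0.002,0.02,0.6, 0,0,0,0.002,0.002,0.026,0.6, 0,0,0,0.002,0.002,0.026,0.6, 0,0,0,0.002,0.002,0.026,0.6]' 80
python3 st.py
```

```text
clock: 15.15
tcp_pos: [0.5122, -0.111, 0.0328]
orientation: [-2.428, -1.992, -0.007]
contact_force: [-1.2, 0.4, 1.0]
grip_width: 0.0601
yaw -11.3 z [ 0.5122 -0.111   0.0328] tilt 0.27 F [-1.2  0.4  1. ] M [0.   0.17 0.01] go [ 0.0005  0.0009 -0.0261] w 0.0601 t 15.15
```

The rim is at about 17 mm, just touching the discs. Now pressing home against the spring.

```bash
python3 -m jog '[0,0,0,0,0.001,0.008,0.6, 0,0,0,0,0.001,0.016,0.6, 0,0,0,0,0.001,0.024,0.6, 0,0,0,0,0.001,0.03,0.6, 0,0,0,0,0.001,0.034,0.6, 0,0,0,0,0.001,0.034,0.6]' 80
python3 st.py
```

```text
clock: 15.75
tcp_pos: [0.5123, -0.111, 0.028]
orientation: [2.429, 1.992, 0.004]
contact_force: [-9.7, 1.0, 30.2]
grip_width: 0.0599
yaw -11.3 z [ 0.5123 -0.111   0.028 ] tilt 0.16 F [-9.7  1.  30.2] M [ 0.24  2.77 -0.01] go [ 0.0003  0.0004 -0.0498] w 0.0599 t 15.75
```

```bash
python3 - <<'E'
from h import *
o,im=grab('wrist','w10');print(o['tcp_pos'],o['contact_force'])
print([k for k in ring(im,(316,346),76) if k[2]>100], '(was 315.7,346.4,125.3,140.2)')
o2,im2=grab('side','d7');o3,im3=grab('scene','s7')
cv2.imwrite('pics/c7.png',np.hstack([cv2.resize(im2[220:280,265:325],(400,400),interpolation=2),cv2.resize(im3[230:290,320:380],(400,400),interpolation=2)]))
E
python3 st.py
```

```text
[ 0.51233771 -0.11103765  0.02803074] [-9.70963316  0.97854545 30.21493901]
[array([315.68, 346.51, 125.63, 140.39])] (was 315.7,346.4,125.3,140.2)
yaw -11.3 z [ 0.5124 -0.111   0.0281] tilt 0.17 F [-10.3   0.5  29.4] M [ 0.28  2.69 -0.06] go [ 0.0003  0.0003 -0.0497] w 0.0602 t 15.9
```

View pics/c7.png

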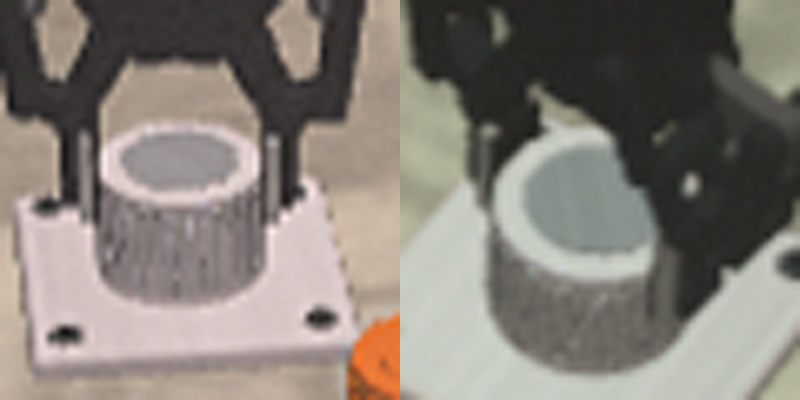

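View pics/w10.png

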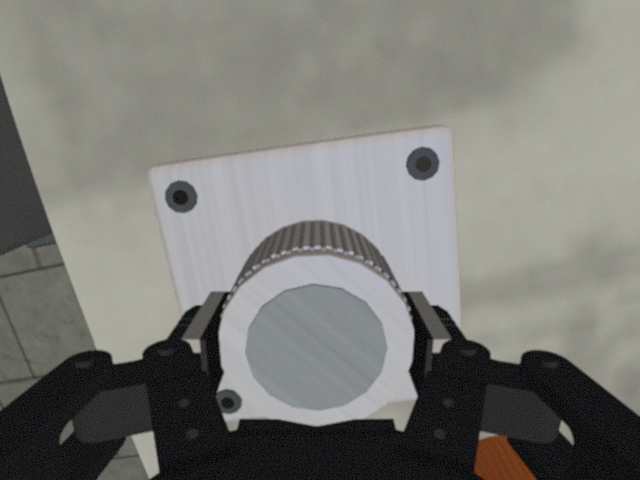

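The rim sits on the foot in both views. The collar has not slipped in the hand: its top ellipse is unchanged at (315.7,346.5). The TCP at 0.0280 means the rim is at about 12 mm. Handing in while still pressing.

```bash
python3 - <<'E'
from h import *
a=tri([ray(cam('side'),(265+181/6.667,220+160/6.667)),ray(cam('scene'),(320+197/6.667,230+205/6.667))]);print(a)
print(r.hand_in())
E
python3 st.py
```

```text
(array([ 0.51105627, -0.11189772,  0.0550739 ]), [np.float64(0.0010679185996785923), np.float64(0.0010679185996785709)])
the job is handed in; nothing more can be done
None
the job is handed in; nothing more can be done
```

I closed the filter cell and handed the job in at about 16 s, with the gripper still holding the collar pressed home. The hand-in gave no verdict.

- **Disc:** I laid the loose disc on the seated one and let it go. The wrist camera then showed it about 0.3 mm from the cell's axis.
- **Collar:** I set it on the pins and turned it about 36°. The keyways then dropped over the pins, and I pressed it down onto the foot.

**Last checks before hand-in:**
- **Height:** the rim was about 12 mm above the table, from the gripper height. Triangulating the collar's top from the two fixed cameras gave 55 mm against the expected 56 mm.
- **Position:** the gripper was within about 0.5 mm of the cell's axis and tilted less than 0.3°. The two fixed cameras put the collar about 1.5 mm to one side of that, which is within their calibration error.
- **Push:** the push was about 30 N down, with a sideways force of about 10 N, and the grip was set to 80 N. The collar had not slipped in the fingers.
- **Not measured:** I could not see the discs or read the seat's travel inside the closed collar. I did not re-measure the jar, petri dish or weight at the end; the arm kept clear of them throughout.

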